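Peel the stuck top tray off its stack and present it to the scanner

ROBOT

A 7-joint arm with a two-finger parallel gripper is mounted at the origin on a cart in front of the work surface, level with it; the furniture and walls round the work are solid. World frame = base frame: x ahead of the robot, y to its left, z up, the work surface at z = 0. Lengths are in m, angles in rad, forces in N, time in s.
With the tool pointing down it reaches from about 0.425 to 0.95 m from the base axis. Payload 4.7 kg.
Tool frame: the origin (TCP) lies between the finger pads; the fingertips stand 25 mm ahead of it and the grasp point (between the pads) lies 6 mm ahead of it; z points along the fingers, y is the line along which they close (so a half turn about z gives the same grasp; the last joint's range is limited). The gripper opens to 85 mm and grips with 20 to 120 N. Pads are 22 mm wide; open, the fingers measure 114 mm over their backs; the gripper's body (76 mm by 85 mm) begins 54 mm behind the grasp point. The pads swing forward as they close: fully open they stand 13 mm farther back than shut.
Start: joints at [1.149, 0.469, -0.049, 1.532, 0.024, 1.141, -0.082], TCP at [0.258, -0.624, 0.256] pointing down, gripper open.
Joint ranges: [-2.59, 2.59], [-0.33, 1.99], [-1.39, 1.29], [0.1, 2.45], [-1.04, 4.18], [0.21, 1.99], [-2.66, 2.66]. Speed limits (rad/s): [2.57, 2.57, 3.14, 3.14, 3.14, 3.14, 3.14].

INTERFACE

Orientations are given as a 3x3 rotation matrix whose columns are the frame's x, y, z axes.
In Python, from rig import * gives the robot as it stands. Calls block until the motion is done:
- movep(position, orientation): joint-space move of the TCP to a pose.
- move_l(position, attitude=None, feed=0.15, until_force=None): straight line of the TCP; attitude=None keeps the orientation; feed is the mean speed in m/s. With until_force (N) it stops when the force on the tool has changed by that much, and returns True; else False.
- move_joints(angles): joint-space move.
- command_gripper(opening, newtons=None): finger opening in m; newtons is the grip in N (None keeps the last); returns when the fingers have stopped.
- sleep(seconds).
- inverse_kinematics(position, orientation): joint angles nearest the present ones, or None.
- sense(): the state.
- camera(name): name is "scene" or "top" or "wrist"; returns (picture, depth): 400x640x3 uint8, red, green, blue; 400x640 float32, m along the optical axis (not along the pixel's ray), 0 where there is no reading.
- camera_params(name): a dict with "K" (3x3 intrinsics, pixels), "position" and "rotation" of the camera in the world; the wrist camera has in their place "tool_from_camera" (4x4, takes a point from camera to tool coordinates, whose origin is the TCP and whose axes are the flange's). Camera axes: x right, y down, z forward; pixel columns grow to the right and rows downward; lengths in m; the calibration is good to about 2 mm. The wrist camera is an equidistant fisheye: a pixel r from the principal point sees the ray r / f radians off the axis. A picture is of the moment at which its call begins: read the wrist's pose just before it. camera_params takes no time and is no camera call.
A pose or a line that the arm cannot do raises Unreachable and nothing moves.
- finish_job(): hands the job in; it is judged then, once.
The state is a dict: "time_s": time; "joint_pos": joint angles; "qd": joint speeds; "joint_efforts": joint torques, N m; "position": TCP position; "tcp_rot": TCP orientation; "wrist_force": force on the tool from outside, world axes, zero at the start; "ft_torque": the same for the moment, N m; "finger_gap": finger opening in m; "gripper_force": force on a finger pad.
Only numpy, scipy, OpenCV 4.12 (cv2) and the standard library are available. Lean on these libraries where they do the work, as an engineer would, in place of code of your own. Each camera call takes 0.05 s, during which the arm holds its last target. There are 200 camera calls.

TASK

The white cassette tray is stuck in the pile of grey trays. Grip it by the blue pull tab, peel it loose by raising that corner at least 2 cm while the opposite corner stays down in its place on the pile, then lift it off without shifting or tipping the grey trays. Present it to the scanner: finish still holding the tray level and still, cassettes up, with the middle of its underside over the middle of the scanner's glass and 3 to 12 cm above it; touch neither the scanner nor the cup, dropper bottle and timer.

Things in the scene. Friction and masses are not known exactly. Their poses are not given: they have to be found in the camera images.
- top_tray: White formed tray with three fixed white cassettes, 140 x 100 mm (long side x), 100 g. Origin: middle of the pan's underside, where the code label is; z up. Pan 112 x 72 mm, 14 mm deep, sunk in the grey trays; flange 14 to 17 mm above the origin, resting on the grey flange. Blue pull tab at the corner -x, -y. Sticks: about 8 N hold it against a straight lift, 4 N at the tab when peeled.
- tab (a point): Middle of the upright blue tab, at (-59, -40, 32) mm in the tray's frame. Tab 30 mm high (15 mm below this point, where it meets the flange top, to 15 mm above), 24 mm wide, 9 mm thick; the thin direction is the tray's x axis turned by +0.62 rad about its z (along the diagonal). Pinch it across the 9 mm from above.
- far_corner (a point): Corner of the white tray opposite the tab, underside of the flange, at (70, 50, 14) mm in the tray's frame. It stays down while the tab corner is raised: the tray pivots about it.
- lower_trays: Pile of grey nested trays, 140 x 100 x 50 mm, one loose block of 1.4 kg. Origin: centre of its underside; z up, axes parallel to the white tray's at the start, whose origin then lies 36 mm above this one. Recess 117 x 77 mm, 16 mm deep, with four sprung rubber nubs that grip the long sides of the pan until it has risen about 8 mm.
- stack_corner (a point): Corner of the top of the grey trays, at (70, 50, 50) mm in their frame, on which the far corner of the white tray rests at the start.
- scanner: Black flat presentation scanner that looks straight up, 100 x 100 x 40 mm, fixed to the worktop. Origin: centre of its underside.
- window (a point): Middle of the dark red square glass (62 mm wide) on top of the scanner, 40 mm above the worktop.
- cup: Bystander: specimen cup with orange lid, 61 mm wide, 68 mm high, loose. Origin: centre of its underside.
- dropper: Bystander: white dropper bottle with teal cap, 30 mm wide, 80 mm high, loose. Origin: centre of its underside.
- timer: Bystander: flat light bench timer with three keys, 64 x 64 x 19 mm, loose. Origin: centre of its underside.
Things that resemble listed ones, but are neither listed nor needed, are in the scene too. Of the things that look like the top_tray, the larger one is meant.

How it is judged:
By the outcome, as a careful person would: the job done as asked, in the order asked, and still so for the second after the job is handed in, while the arm keeps its last pose, push and grip.
It also fails if it takes over 42 s, if anything falls off the work surface, if the arm or the gripper's body presses on something with over 40 N, if the wrist force passes 120 N, or if a joint passes its speed limit or range.

## Working session

There is one attempt and no reset: what is moved stays moved. The work goes in short steps, each a Python script; the robot and the scene stay as the last script left them, time stands still between calls to the robot, and variables do not carry over. Pictures are saved under pics/ and viewed, at most 10 in all, crops included, and the job is handed in when it is done.

```bash
ls; mkdir -p pics; python3 - <<'E'
from rig import *
import cv2, numpy as np
for n in ("scene","top"):
    p,d=camera(n); cv2.imwrite(f"pics/{n}1.png",p[:,:,::-1]); np.savez(f"pics/{n}1.npz",p=p,d=d)
    c=camera_params(n); print(n,c)
print(sense()["time_s"])
E
```

```text
pics
scene {'K': array([[443.48740977,   0.        , 319.99396665],
       [  0.        , 443.48740977, 205.76809888],
       [  0.        ,   0.        ,   1.        ]]), 'position': array([-0.09217053,  0.86789523,  1.0629066 ]), 'rotation': array([[-0.83064013, -0.33963493,  0.44123133],
       [-0.55644312,  0.53507595, -0.6356609 ],
       [-0.02019963, -0.77352559, -0.63344308]])}
top {'K': array([[401.23315204,   0.        , 317.94053192],
       [  0.        , 401.23315204, 202.55487047],
       [  0.        ,   0.        ,   1.        ]]), 'position': array([ 0.47324093, -0.12160185,  1.37105562]), 'rotation': array([[ 0.00560332, -0.99562993,  0.09321829],
       [-0.99987622, -0.00420778,  0.01516048],
       [-0.01470198, -0.0932917 , -0.99553027]])}
0.1
```

View pics/top1.png

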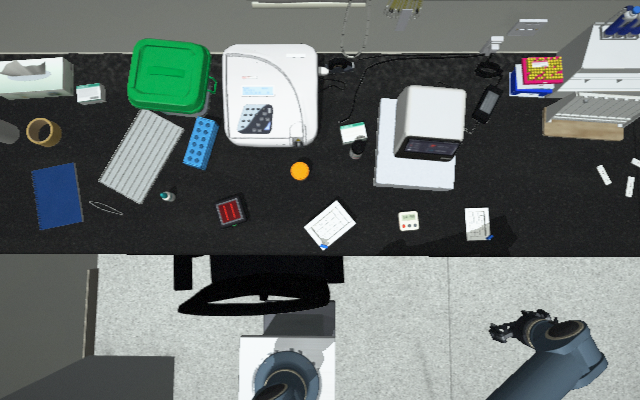

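View pics/scene1.png

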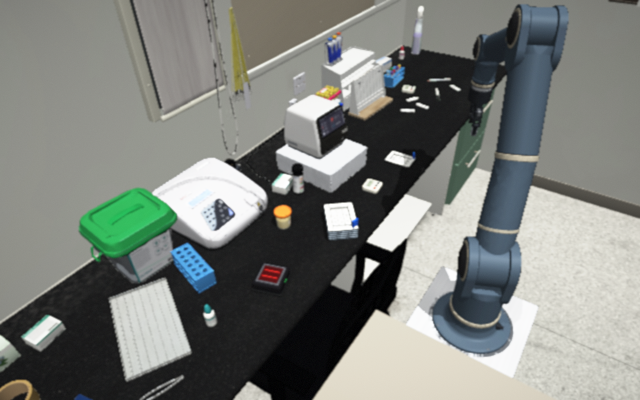

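The top view shows the following:
- **Large white tray:** at (330,224), with its blue tab at (324,245).
- **Lookalike:** a smaller tray at (479,224), tab at (489,237).
- **Scanner:** (231,211).
- **Bystanders:** cup (299,171), dropper (167,196), timer (408,221). The dark bottle at (357,148) is clutter.

I choose the larger tray at (330,224) and will check it in a close crop.

```bash
cat > h.py <<'E'
import numpy as np, cv2
from rig import *
def ray_static(n,uv):
    c=camera_params(n); v=np.c_[np.asarray(uv,float).reshape(-1,2),np.ones(np.size(uv)//2)]
    return c["position"], (np.linalg.inv(c["K"])@v.T).T@c["rotation"].T
def ray_wrist(uv,s):
    c=camera_params("wrist");K=c["K"];T=c["tool_from_camera"];uv=np.asarray(uv,float).reshape(-1,2)
    x=(uv[:,0]-K[0,2])/K[0,0];y=(uv[:,1]-K[1,2])/K[1,1];r=np.hypot(x,y)+1e-9
    v=np.c_[np.sin(r)*x/r,np.sin(r)*y/r,np.cos(r)]
    R=np.array(s["tcp_rot"]);return np.array(s["position"])+R@T[:3,3], v@T[:3,:3].T@R.T
def onz(pr,z):
    p,d=pr; return p+d*((z-p[2])/d[:,2])[:,None]
E
python3 - <<'E'
from h import *
z=np.load("pics/top1.npz");p,d=z["p"],z["d"]
hsv=cv2.cvtColor(p,cv2.COLOR_RGB2HSV)
def blob(m,box):
    u0,v0,u1,v1=box;mm=np.zeros(m.shape,np.uint8);mm[v0:v1,u0:u1]=m[v0:v1,u0:u1]
    n,l,s,c=cv2.connectedComponentsWithStats(mm);k=1+s[1:,4].argmax()
    cn=cv2.findContours((l==k).astype(np.uint8),0,2)[0][0];return c[k],s[k],cv2.minAreaRect(cn)
white=((hsv[...,2]>225)&(hsv[...,1]<40)).astype(np.uint8)
blue=((hsv[...,0]>95)&(hsv[...,0]<125)&(hsv[...,1]>120)&(hsv[...,2]>80)).astype(np.uint8)
red=(((hsv[...,0]<8)|(hsv[...,0]>172))&(hsv[...,1]>130)&(hsv[...,2]>60)).astype(np.uint8)
org=((hsv[...,0]>8)&(hsv[...,0]<25)&(hsv[...,1]>150)).astype(np.uint8)
teal=((hsv[...,0]>80)&(hsv[...,0]<100)&(hsv[...,1]>80)).astype(np.uint8)
for nm,m,box,h in [("tray",white,(295,190,365,255),.053),("small",white,(455,195,500,250),.02),("tab",blue,(300,225,345,260),.083),("win",red,(210,190,250,235),.04),("cup",org,(280,150,320,190),.068),("drop",teal,(150,180,185,210),.08),("timer",white,(390,200,425,240),.019)]:
    c,s,r=blob(m,box);b=onz(ray_static("top",cv2.boxPoints(r)),h)
    print(nm,c.round(1),s[4],"ctr",onz(ray_static("top",c),h).round(3),"sides",np.linalg.norm(b[1]-b[0]).round(3),np.linalg.norm(b[2]-b[1]).round(3),"\n",b.round(3).tolist())
c=camera_params("top")
for u,v in [(330,224),(318,235),(340,230),(324,245),(231,211),(299,171),(345,215)]:
    q=onz(ray_static("top",(u,v)),0); o,dd=ray_static("top",(u,v)); print((u,v),d[v,u],(o+dd*d[v,u]).round(3))
cv2.imwrite("pics/crop1.png",cv2.resize(p[185:260,200:360,::-1],None,fx=5,fy=5,interpolation=cv2.INTER_CUBIC))
E
```

```text
tray [329.7 223.7] 1119 ctr [[ 0.527 -0.141  0.053]] sides 0.139 0.098 
 [[0.516, -0.054, 0.053], [0.605, -0.161, 0.053], [0.53, -0.223, 0.053], [0.442, -0.117, 0.053]]
small [475.3 217.8] 421 ctr [[ 0.551 -0.629  0.02 ]] sides 0.076 0.077 
 [[0.582, -0.594, 0.02], [0.588, -0.669, 0.02], [0.511, -0.672, 0.02], [0.506, -0.597, 0.02]]
tab [323.8 246. ] 22 ctr [[ 0.455 -0.122  0.083]] sides 0.008 0.023 
 [[0.455, -0.109, 0.083], [0.462, -0.112, 0.083], [0.455, -0.134, 0.083], [0.447, -0.131, 0.083]]
win [228.9 211.2] 310 ctr [[0.568 0.196 0.04 ]] sides 0.058 0.06 
 [[0.587, 0.233, 0.04], [0.606, 0.178, 0.04], [0.549, 0.158, 0.04], [0.531, 0.213, 0.04]]
cup [299.3 170.5] 286 ctr [[ 0.701 -0.04   0.068]] sides 0.061 0.061 
 [[0.701, 0.002, 0.068], [0.744, -0.04, 0.068], [0.701, -0.083, 0.068], [0.658, -0.041, 0.068]]
drop [163.  194.9] 34 ctr [[0.617 0.403 0.08 ]] sides 0.016 0.02 
 [[0.61, 0.412, 0.08], [0.627, 0.413, 0.08], [0.627, 0.393, 0.08], [0.61, 0.393, 0.08]]
timer [408.  220.7] 228 ctr [[ 0.54  -0.404  0.019]] sides 0.06 0.061 
 [[0.568, -0.372, 0.019], [0.574, -0.432, 0.019], [0.513, -0.437, 0.019], [0.508, -0.377, 0.019]]
(330, 224) 1.3258843 [[ 0.527 -0.142  0.044]]
(318, 235) 1.3265593 [[ 0.49  -0.102  0.04 ]]
(340, 230) 1.321423 [[ 0.507 -0.175  0.046]]
(324, 245) 1.2837104 [[ 0.458 -0.122  0.08 ]]
(231, 211) 1.3393744 [[0.568 0.189 0.039]]
(299, 171) 1.3172598 [[ 0.699 -0.039  0.07 ]]
(345, 215) 1.3147198 [[ 0.556 -0.19   0.057]]
```

View pics/crop1.png

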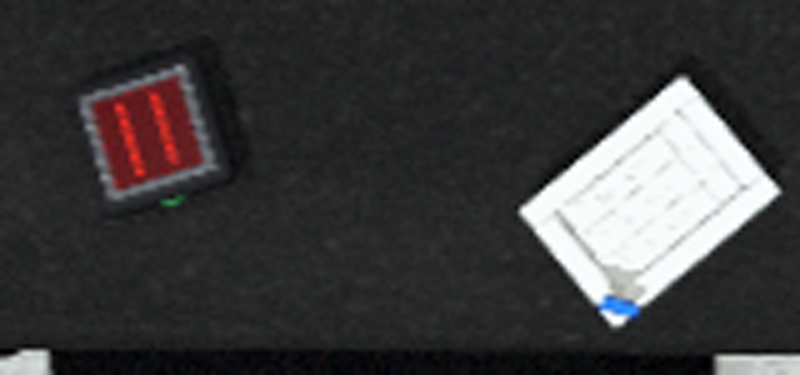

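The crop shows the large tray at about (650,200), with the blue tab on its front corner at (618,307) and grey pile sides just visible. The tab's measured position (0.455,-0.122) matches the prediction from the tray's outline, so yaw is about -0.87. Next I move above the tab for a close wrist look.

```bash
cat >> h.py <<'E'
def down(a,s=1):
    y=s*np.array([np.cos(a),np.sin(a),0]);z=np.array([0,0,-1.]);return np.c_[np.cross(y,z),y,z]
E
python3 - <<'E'
from h import *
A=-.872+.62
for s in (1,-1):
    for P,a in [((.455,-.121,.25),A),((.50,.174,.25),A+.59)]: print(s,np.round(inverse_kinematics(P,down(a,s)),2) if inverse_kinematics(P,down(a,s)) is not None else None)
R=[down(A,s) for s in (1,-1)]
q0=np.array(sense()["joint_pos"])
s=min((1,-1),key=lambda s:abs(inverse_kinematics((.455,-.121,.25),down(A,s))-q0).max())
print("use",s)
movep((.455,-.121,.25),down(A,s)); command_gripper(.045)
st=sense();p,d=camera("wrist");cv2.imwrite("pics/w1.png",p[:,:,::-1])
np.savez("pics/w1.npz",p=p,d=d,R=st["tcp_rot"],P=st["position"]);print(st["time_s"],st["position"],camera_params("wrist"))
E
```

```text
1 [ 0.65  0.18 -0.53  1.98  0.11  1.   -0.19]
1 [ 0.43  0.44 -1.09  1.84  0.43  1.12 -0.48]
-1 [ 1.22  0.41 -1.3   1.96  0.44  1.11  2.62]
-1 [ 0.47  0.48 -1.17  1.84  0.48  1.15  2.61]
use 1
2.525 [ 0.45498849 -0.12105459  0.24996322] {'K': array([[309.70691629,   0.        , 314.70626058],
       [  0.        , 309.70691629, 198.57965224],
       [  0.        ,   0.        ,   1.        ]]), 'tool_from_camera': array([[ 1.72855237e-03, -9.49304563e-01, -3.14353081e-01,
         8.08490173e-02],
       [ 9.99998130e-01,  1.91364777e-03, -2.80211747e-04,
        -2.03314458e-04],
       [ 8.67567361e-04, -3.14352009e-01,  9.49306095e-01,
        -1.18202521e-01],
       [ 0.00000000e+00,  0.00000000e+00,  0.00000000e+00,
         1.00000000e+00]])}
```

View pics/w1.png

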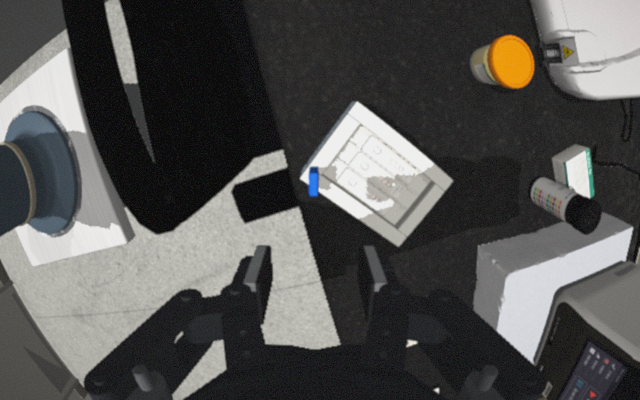

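The wrist view shows the blue tab at (313,181), upright and lined up between the fingers (columns 265 to 365). The white tray fills (300-450, 100-245). Next I refine the tab from the blue pixels.

```bash
python3 - <<'E'
from h import *
z=np.load("pics/w1.npz");p,d=z["p"],z["d"];st=dict(tcp_rot=z["R"],position=z["P"])
hsv=cv2.cvtColor(p,cv2.COLOR_RGB2HSV)
m=((hsv[...,0]>95)&(hsv[...,0]<125)&(hsv[...,1]>120)&(hsv[...,2]>50));m[:140]=0;m[230:]=0;m[:,:290]=0;m[:,340:]=0
v,u=np.nonzero(m);uv=np.c_[u,v]
o,r=ray_wrist(uv,st);c=camera_params("wrist");ax=z["R"]@c["tool_from_camera"][:3,2]
P=o+r*(d[v,u]/(r@ax))[:,None]
ok=d[v,u]>0;P=P[ok];print(len(P),"z range",np.percentile(P[:,2],[2,50,98]).round(3))
t=P[P[:,2]>.078];rc=cv2.minAreaRect((t[:,:2]*1e3).astype(np.float32));print("top pts",len(t),t.mean(0).round(4),rc)
rc=cv2.minAreaRect((P[:,:2]*1e3).astype(np.float32));print("all",rc,P.mean(0))
# white tray outline on z=.053
w=((hsv[...,2]>170)&(hsv[...,1]<40)).astype(np.uint8);w[:90]=0;w[255:]=0;w[:,:296]=0;w[:,460:]=0
w=cv2.morphologyEx(w,cv2.MORPH_CLOSE,np.ones((9,9)))
cn=max(cv2.findContours(w,0,2)[0],key=cv2.contourArea)
q=onz(ray_wrist(cn[:,0],st),.053);rt=cv2.minAreaRect((q[:,:2]*1e3).astype(np.float32));print("tray",rt,cv2.boxPoints(rt).round(0).tolist())
E
```

```text
260 z range [0.    0.083 0.085]
top pts 221 [ 0.4535 -0.1194  0.0833] ((453.7436218261719, -119.91921997070312), (24.074357986450195, 8.696393966674805), 75.59605407714844)
all ((448.6732482910156, -132.6481170654297), (52.132667541503906, 12.482954025268555), 77.43917846679688) [ 0.45309715 -0.12024038  0.07734947]
tray ((521.4718017578125, -138.92169189453125), (100.2005386352539, 139.302490234375), 39.90782165527344) [[438.0, -118.0], [528.0, -224.0], [605.0, -160.0], [515.0, -53.0]]
```

Tab top measures 24 x 8.7 mm, centre (0.4537,-0.1199), z 0.083. This matches the given sizes and the tray outline. Now grip and peel.

```bash
cat >> h.py <<'E'
from scipy.spatial.transform import Rotation as Ro
A=-.252; E=np.array([np.cos(A),np.sin(A),0]); W=np.cross([0,0,1],E)
TAB=np.array([.4537,-.1199]); Rt=Ro.from_euler("z",A-.62).as_matrix()
C=np.r_[TAB,.068]-Rt@[-.059,-.040,.032]
PIV=C+Rt@[.07,.05,.014]
G=np.r_[TAB,.081]
E
python3 - <<'E'
from h import *
print("C",C,"PIV",PIV)
def rep(n): s=sense();print(n,round(s["time_s"],2),s["position"].round(4),"F",np.round(s["wrist_force"],1),"M",np.round(s["ft_torque"],2),"gap",round(s["finger_gap"],4),"gf",np.round(s["gripper_force"],1))
R=down(A)
move_l(np.r_[TAB,.13],R,feed=.15)
print(move_l(G,R,feed=.06,until_force=6)); rep("down")
command_gripper(0.0,25); rep("closed"); command_gripper(0,70); rep("tight")
for a in np.arange(.02,.081,.02):
    Q=Ro.from_rotvec(W*a).as_matrix(); move_l(PIV+Q@(G-PIV),Q@R,feed=.02); rep(f"a={a:.2f}")
p,d=camera("scene");cv2.imwrite("pics/s2.png",cv2.resize(p[170:270,270:430,::-1],None,fx=5,fy=5,interpolation=cv2.INTER_CUBIC))
E
```

```text
C [ 0.52227918 -0.13933954  0.036     ] PIV [ 0.6055908  -0.16076791  0.05      ]
False
down 4.49 [ 0.454  -0.1199  0.0812] F [-1.  -0.2  0.3] M [ 0.01 -0.02  0.  ] gap 0.0448 gf 0.0
closed 4.9 [ 0.454  -0.1201  0.0814] F [ 0.7 -1.1  2.1] M [-0.18  0.01 -0.02] gap 0.0084 gf 27.4
tight 5.12 [ 0.4541 -0.1202  0.0815] F [-1.4 -1.2  4.8] M [-0.1   0.17 -0.06] gap 0.0077 gf 68.9
a=0.02 5.42 [ 0.4545 -0.1201  0.0842] F [ 0.5 -0.5  2.4] M [-0.15 -0.11 -0.05] gap 0.0077 gf 69.2
a=0.04 5.73 [ 0.4551 -0.1202  0.0873] F [-0.3  0.3  2.2] M [-0.05 -0.13 -0.06] gap 0.0077 gf 69.3
a=0.06 6.04 [ 0.4558 -0.1203  0.0904] F [-1.2  0.1  1.4] M [ 0.05 -0.14 -0.03] gap 0.0079 gf 69.4
a=0.08 6.35 [ 0.4562 -0.1208  0.0934] F [-1.5 -1.3  2.6] M [-0.26  0.04  0.09] gap 0.0078 gf 69.4
```

View pics/s2.png

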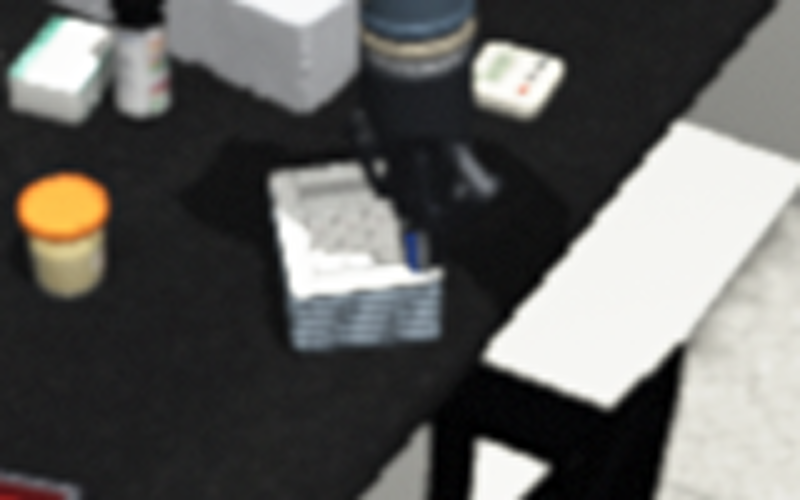

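The tab is held at (412,250), and the white flange's tab corner has lifted off the grey pile at (435,275). The far side at (275,170) is still down, and the pile hasn't moved. I continue the arc.

```bash
python3 - <<'E'
from h import *
def rep(n): s=sense();print(n,round(s["time_s"],2),s["position"].round(4),"F",np.round(s["wrist_force"],1),"M",np.round(s["ft_torque"],2),"gap",round(s["finger_gap"],4))
R=down(A)
for a in np.arange(.10,.181,.02):
    Q=Ro.from_rotvec(W*a).as_matrix(); move_l(PIV+Q@(G-PIV),Q@R,feed=.02); rep(f"a={a:.2f}")
sleep(.3)
p,d=camera("scene");np.savez("pics/s3.npz",p=p,d=d)
a1=cv2.resize(p[190:250,310:380,::-1],None,fx=6,fy=6,interpolation=cv2.INTER_CUBIC)
st=sense();w,dw=camera("wrist");np.savez("pics/w3.npz",p=w,d=dw,R=st["tcp_rot"],P=st["position"])
a2=cv2.resize(w[60:300,260:520,::-1],(390,360))
cv2.imwrite("pics/s3.png",np.hstack([a1[:360,:400],a2]))
# heights in scene view at tray rim points
o,r=ray_static("scene",np.stack(np.meshgrid(np.arange(320,362,4),np.arange(198,244,4)),-1).reshape(-1,2))
uu,vv=np.meshgrid(np.arange(320,362,4),np.arange(198,244,4));P=o+r*d[vv,uu].reshape(-1,1)
print((P[:,2].reshape(uu.shape)*1e3).round(0).astype(int))
# expected pixel of tray corners at a=.18 & grey corner
c=camera_params("scene");Q=Ro.from_rotvec(W*.18).as_matrix()
for k in [(-.07,-.05,.017),(.07,-.05,.017),(.07,.05,.017),(-.07,.05,.017)]:
    X=PIV+Q@(C+Rt@k-PIV);q=c["K"]@(c["rotation"].T@(X-c["position"]));print(k,X.round(3),(q[:2]/q[2]).round(1))
E
```

```text
a=0.10 6.71 [ 0.4574 -0.1208  0.0966] F [-1.4  0.7  3.2] M [-0.18  0.11  0.12] gap 0.0079
a=0.12 7.02 [ 0.4584 -0.121   0.0995] F [-1.8 -0.6  1.5] M [-0.11  0.   -0.03] gap 0.0077
a=0.14 7.33 [ 0.4591 -0.1216  0.1025] F [-1.3 -0.5  1.6] M [-0.27  0.16 -0.04] gap 0.0077
a=0.16 7.63 [ 0.4603 -0.1219  0.1055] F [-2.2 -2.6  1.4] M [-0.45  0.13 -0.16] gap 0.0076
a=0.18 7.94 [ 0.4615 -0.122   0.1085] F [-2.3 -1.4  0.4] M [-0.39  0.14 -0.11] gap 0.0077
[[   1    3   -1   -4    3  146  161  168  178  185  194]
 [   2    0    0   -2   58   56  147  150  164  157  183]
 [  -1   56   54   51   52   55   48  134  147  138  166]
 [  -4   46   62   47   57   51   53  115  133  140   -1]
 [   4   20   64   56   55   59   60   98  108  113   -4]
 [   0   -1   66   57   58   60   63   65   92   94    4]
 [   2    1   68   74   74   75   79   79   67   -2    4]
 [  -4    2   51   55 1063   35   36   36   39   50   -4]
 [   4   -3   52   49   50   46   43   38   42   42   -4]
 [  -1    0   32   32   36   27   22   23   21   23   -2]
 [  -5    0   12   10   16    8    2    2    1   -1   -2]
 [   1    3   -1    3    0   -1    0    2    1    0   -7]]
(-0.07, -0.05, 0.017) [ 0.442 -0.119  0.084] [357.3 220.1]
(0.07, -0.05, 0.017) [ 0.53  -0.225  0.063] [350.8 199.3]
(0.07, 0.05, 0.017) [ 0.606 -0.161  0.053] [323.6 204. ]
(-0.07, 0.05, 0.017) [ 0.518 -0.054  0.073] [327.9 225.2]
```

View pics/s3.png

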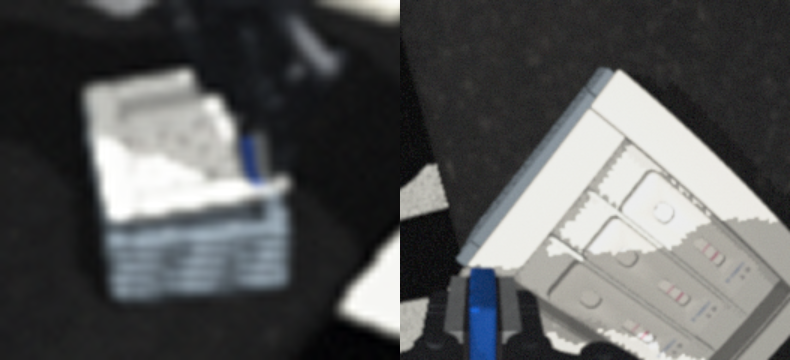

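The tab corner is up about 30 mm (measured heights: about 79 mm at the tab end, 52 to 56 mm at the far corner, as predicted). The far corner sits on the pile and the pile is unmoved. Next I lift straight up, keeping the tilt until clear, and then level.

```bash
python3 - <<'E'
from h import *
def rep(n): s=sense();print(n,round(s["time_s"],2),s["position"].round(4),"F",np.round(s["wrist_force"],1),"M",np.round(s["ft_torque"],2),"gap",round(s["finger_gap"],4))
R=down(A);Q=Ro.from_rotvec(W*.18).as_matrix();B=PIV+Q@(G-PIV)
for dz in (.005,.010,.02,.04): move_l(B+[0,0,dz],Q@R,feed=.025); rep(dz)
move_l(B+[0,0,.16],Q@R,feed=.12); rep("up")
move_l(np.r_[TAB,.27],R,feed=.06); sleep(.3);rep("level")
p,d=camera("scene");np.savez("pics/s4.npz",p=p,d=d);cv2.imwrite("pics/s4.png",cv2.resize(p[90:260,260:430,::-1],None,fx=3.5,fy=3.5,interpolation=cv2.INTER_CUBIC))
E
```

```text
0.005 8.69 [ 0.4621 -0.1215  0.1139] F [ 0.6 -0.1  0.1] M [-0.03 -0.17  0.05] gap 0.0077
0.01 9.04 [ 0.4617 -0.1219  0.1189] F [-0.4  0.4 -1.1] M [-0.03 -0.14  0.02] gap 0.0076
0.02 9.59 [ 0.4615 -0.122   0.1288] F [ 0.3 -0.6 -1.5] M [-0.1  -0.11  0.02] gap 0.0079
0.04 10.54 [ 0.4614 -0.1219  0.1485] F [-0.5  0.4 -2.3] M [-0.1  -0.16  0.04] gap 0.0078
up 11.69 [ 0.461  -0.1219  0.2679] F [ 0.7  1.3 -0.8] M [-0.1  -0.17 -0.02] gap 0.008
level 12.32 [ 0.4543 -0.12    0.2697] F [-0.3  0.  -1.2] M [0.06 0.08 0.02] gap 0.0082
```

View pics/s4.png

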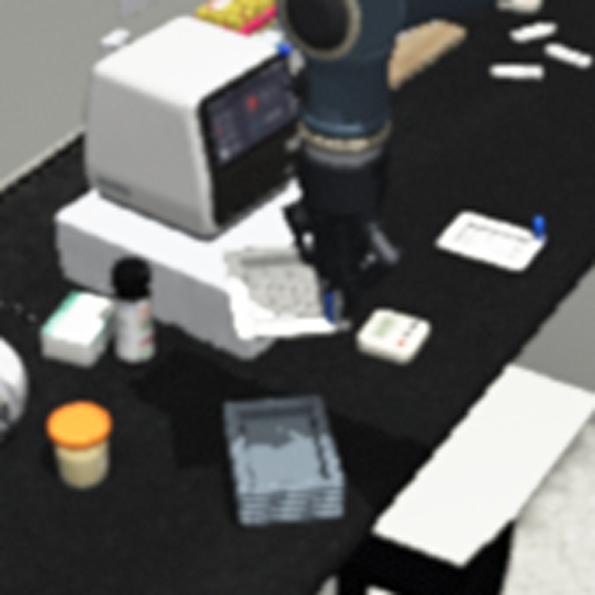

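The tray is off, held at (285,295). The empty grey pile stands in place at (285,460), and the bystanders are untouched. Now to the scanner.

```bash
cat >> h.py <<'E'
WIN=np.array([.568,.196]); YAW=.59
def place(z,win=WIN,tilt=np.eye(3)):
    r=Ro.from_euler("z",YAW).as_matrix(); off=r@(G-C)   # TCP from tray origin
    return np.r_[win,z]+off, tilt@r@down(A)
E
python3 - <<'E'
from h import *
def rep(n): s=sense();print(n,round(s["time_s"],2),s["position"].round(4),"F",np.round(s["wrist_force"],1),"M",np.round(s["ft_torque"],2),"gap",round(s["finger_gap"],4))
P,R=place(.225); movep(P,R); rep("over")
P,R=place(.13); move_l(P,R,feed=.1); sleep(.4); rep("low")
p,d=camera("top");np.savez("pics/t5.npz",p=p,d=d)
s,ds=camera("scene");np.savez("pics/s5.npz",p=s,d=ds)
u,v=np.meshgrid(np.arange(640),np.arange(400));o,r=ray_static("top",np.c_[u.ravel(),v.ravel()])
X=(o+r*d.reshape(-1,1)).reshape(400,640,3)
t=(X[...,2]>.115)&(X[...,2]<.17)&(abs(X[...,0]-.568)<.1)&(abs(X[...,1]-.196)<.1)
hsv=cv2.cvtColor(p,cv2.COLOR_RGB2HSV);w=t&(hsv[...,1]<40)&(hsv[...,2]>120)
cn=max(cv2.findContours(w.astype(np.uint8),0,2)[0],key=cv2.contourArea)
q=onz(ray_static("top",cn[:,0]),.147);print(cv2.minAreaRect((q[:,:2]*1e3).astype(np.float32)))
a=Ro.from_euler("z",A-.62+YAW).as_matrix();L=(X[w]-np.r_[WIN,.13])@a
print("n",len(L),"local range",np.percentile(L,[1,99],axis=0).round(3).tolist())
fl=(abs(L[:,0])>.058)|(abs(L[:,1])>.039);M=np.c_[L[fl,:2],np.ones(fl.sum())]
k=np.linalg.lstsq(M,L[fl,2],rcond=None)[0];print("flange plane slopes",k.round(4),"res",np.std(M@k-L[fl,2]).round(4))
cv2.imwrite("pics/f5.png",np.hstack([cv2.resize(p[170:260,190:290,::-1],(400,360)),cv2.resize(s[180:310,220:350,::-1],(360,360))]))
E
```

```text
over 13.52 [0.5007 0.1719 0.2696] F [-0.1 -0.2 -1.8] M [-0.04  0.04  0.03] gap 0.0078
low 15.02 [0.5003 0.174  0.1752] F [ 0.6 -0.3 -1.9] M [-0.02  0.08  0.02] gap 0.0081
((580.3654174804688, 193.67539978027344), (99.99418640136719, 116.09843444824219), 73.73873901367188)
n 922 local range [[-0.037, -0.048, -0.002], [0.07, 0.05, 0.02]]
flange plane slopes [-0.0041 -0.0079  0.016 ] res 0.0023
```

View pics/f5.png

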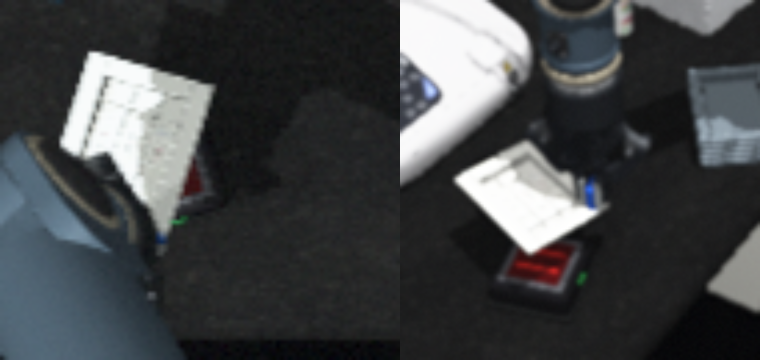

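The tray sits level over the scanner: slopes are below 0.01, the outline is centred to about 1 mm, and the underside is about 9 cm above the glass. In the scene half, the red glass at (540,265) shows under the tray and nothing is touched. I lower it slightly to mid-range and hand in.

```bash
python3 - <<'E'
from h import *
P,R=place(.115); move_l(P,R,feed=.04); sleep(1.0); s=sense();print(s["time_s"],s["position"],P,s["finger_gap"],np.abs(s["qd"]).max()); print(finish_job())
E
```

```text
16.6417 [0.50021237 0.17399046 0.15999401] [0.50019936 0.17399832 0.16      ] 0.007376766207546279 0.001591885993440832
the job is handed in; nothing more can be done
None
```

I peeled the white tray loose by its tab and lifted it off with the grey pile left in place. I handed it in at 16.6 s, held level and still about 7.5 cm above the middle of the scanner's glass.

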